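# Alternating pile of clamping squares

## Robot

A 6-joint arm with a two-finger parallel gripper is mounted at the origin on a cart in front of the work surface, level with it; the furniture and walls round the work are solid. World frame = base frame: x ahead of the robot, y to its left, z up, the work surface at z = 0. Lengths are in m, angles in degrees, forces in N, time in s.
With the tool pointing down it reaches from about 0.35 to 0.875 m from the base axis. Payload 4.2 kg.
Tool frame: the origin (TCP) lies midway between the tips of the shut fingers; the grasp point (between the pads) lies 19 mm behind it; z points along the fingers, y is the line along which they close (so a half turn about z gives the same grasp; the last joint's range is limited). The gripper opens to 87 mm and grips with 3 to 60 N. Pads are 19 mm wide; open, the fingers measure 117 mm over their backs; the gripper's body (75 mm by 190 mm) begins 51 mm behind the grasp point.
Start: joints at [81.108, 22.042, 0.453, 0, -68.411, -14.817], TCP at [0.251, 0.572, 0.223] pointing down, gripper open.
Joint ranges: [-179.83, 179.83], [-69.29, 118.12], [-61.27, 80.66], [-181.25, 117.63], [-171.15, -9.14], [-177.46, 177.46]. Speed limits (degrees/s): [159.86, 159.86, 180, 180, 180, 180].

## Interface

Orientations are given as a 3x3 rotation matrix whose columns are the frame's x, y, z axes.
In Python, from station import sense, capture, camera_params, finish_job gives the robot as it stands.
- The arm moves only by the tool drive_tool, never from a script. Its argument "rows" is a list of rows, each an object of numbers: "tx", "ty", "tz": the shift along the tool's x, y, z in cm; "ax", "ay", "az": the turn, a rotation vector about the tool's x, y, z in rad; "claw": the finger opening in cm, from 0 to 8.7. In form: [{"tx": .., "ty": .., "tz": .., "ax": .., "ay": .., "az": .., "claw": ..}, ...]. A call has 1 to 10 rows; each row shifts and turns the commanded pose from where the row before left it, along the tool's axes as they then stand; what a row does not reach is not made up. A row lasts 1/12 s, in which the tool goes at most 41.7 mm and 7.16 degrees, less where a joint would pass 70% of its speed; a pose out of reach is approached as far as the arm can. A call with a gripper value outside its range is refused whole. The fingers move at their own pace and stop on an object; the grip force is fixed at half the most. Time passes only in rows, so rows that do not move let the fingers close. It gives the time, the measured TCP pose, the force, the opening and the grip force at its end, in the units of the state.
- sense(): the state, without advancing time (a new reading comes with each control period).
- capture(name): name is "scene" or "top" or "wrist"; returns (picture, depth): 384x512x3 uint8, red, green, blue; 384x512 float32, m along the optical axis (not along the pixel's ray), 0 where there is no reading.
- camera_params(name): a dict with "intrinsics" (3x3 intrinsics, pixels), "R" (3x3) and "t" (3): a world point X has camera coordinates R X + t; the wrist camera has in their place "tool_from_camera" (4x4, takes a point from camera to tool coordinates, whose origin is the TCP and whose axes are the flange's). Camera axes: x right, y down, z forward; pixel columns grow to the right and rows downward; lengths in m; the calibration is good to about 2 mm. A picture is of the moment at which its call begins: read the wrist's pose just before it. camera_params takes no time and is no camera call.
- finish_job(): hands the job in; it is judged then, once.
The state is a dict: "time_s": time; "joints": joint angles; "joint_velocities": joint speeds; "effort": joint torques, N m; "tcp_pos": TCP position; "ee_rot": TCP orientation; "wrist_force": force on the tool from outside, world axes, zero at the start; "moment": the same for the moment, N m; "gripper_width": opening from 0.0 (shut) to 1.0 (fully open); "gripper_force": force on a finger pad.
Only numpy, scipy, OpenCV 4.12 (cv2) and the standard library are available. Lean on these libraries where they do the work, as an engineer would, in place of code of your own. Each camera call takes 0.05 s, during which the arm holds its last target. There are 200 camera calls.

## Task

Stack the flat L-shaped clamping squares into one balanced pile on the grey one, leaving the grey one where it lies: first the blue one on the grey, then the red one on the blue. Turn each a half turn from the one beneath, so that its corner lies over the open notch below, its two arm ends rest on the two arm ends below, and the outer edges line up as one 120 mm square; the blue and red ones must end flat and let go.

Things in the scene. Friction and masses are not known exactly. Their poses are not given: they have to be found in the camera images.
- grey_square_corner (a point): Bare aluminium L plate lying flat, loose, the pile's bottom; arms 120 mm long on the outer edge, 50 wide, 20 thick, open 70x70 notch between them. Point: centre of the hole in its 50x50 corner block, half-way up (10 mm above its underside), 25 mm in from both outer edges. x and y run along the two arms' centre lines, from the corner to the arm ends (95 mm off); z up.
- blue_square_corner (a point): Blue L plate, same size as the grey, loose, about 0.22 kg. Grip across an arm (50 mm) 26 to 58 mm along x or y from the point. Point: centre of the hole in its 50x50 corner block, half-way up (10 mm above its underside), 25 mm in from both outer edges. x and y run along the two arms' centre lines, from the corner to the arm ends (95 mm off); z up.
- red_square_corner (a point): Red L plate, same size as the grey, loose, about 0.22 kg. Grip across an arm (50 mm) 26 to 58 mm along x or y from the point. Point: centre of the hole in its 50x50 corner block, half-way up (10 mm above its underside), 25 mm in from both outer edges. x and y run along the two arms' centre lines, from the corner to the arm ends (95 mm off); z up.
Mind the look-alikes: they are no part of the job. Of the things shaped like the part that bears grey_square_corner, the aluminium one is meant.

How it is judged (in metres and radians):
On the way, in this order (a step that is already met when the one before it is completed fails the run):
1. the blue square lies on the grey one, turned half round (x of blue_square_corner in the frame of grey_square_corner between 0.055 and 0.085 m and y of blue_square_corner in the frame of grey_square_corner between 0.055 and 0.085 m and z of blue_square_corner in the frame of grey_square_corner between 0.014 and 0.026 m and angle between the x axis of blue_square_corner and the x axis of grey_square_corner, either way round below 0.2 rad and angle between blue_square_corner's own z axis and vertical below 0.1 rad), for 0.2 s.
2. the red square lies on the blue one, turned half round (x of red_square_corner in the frame of blue_square_corner between 0.055 and 0.085 m and y of red_square_corner in the frame of blue_square_corner between 0.055 and 0.085 m and z of red_square_corner in the frame of blue_square_corner between 0.014 and 0.026 m and angle between the x axis of red_square_corner and the x axis of blue_square_corner, either way round below 0.2 rad and angle between red_square_corner's own z axis and vertical below 0.1 rad), for 0.2 s.
At the end, for the whole second after the job is handed in: Blue on grey, red on blue: each a half turn (within 0.2 rad) from the one beneath, corner point 70 mm along x and y of that below (within 15 mm each) and 20 mm higher (within 6 mm), level within 0.1 rad, at rest; grey corner within 30 mm of its start (all of step 1 and all of step 2 and distance of grey_square_corner from where it was at the start of the episode below 0.03 m and linear speed of each of blue_square, red_square below 0.02 m/s); the robot touches nothing.
It also fails if it takes over 58 s, if anything falls off the work surface, if the arm or the gripper's body presses on something with over 40 N, if the wrist force passes 120 N, or if a joint passes its speed limit or range.

## Working session

There is one attempt and no reset: what is moved stays moved. The work goes in short steps, Python scripts to look and compute and a tool call to move; the robot and the scene stay as the last step left them, time stands still between calls to the robot, and variables do not carry over. Pictures are saved under pics/ and viewed, at most 10 in all, crops included, and the job is handed in when it is done.

Besides the shell and the picture viewer there is one more tool, called as name([rows], argument=value, ...), one row to a line, values as JSON. drive_tool: Moves the arm, as the interface text tells. Its arguments: {"type":"object","properties":{"rows":{"type":"array"}},"required":["rows"]}

```bash
mkdir -p pics; cat > h.py <<'E'
import numpy as np, cv2
from station import sense, capture, camera_params
def save(n,p): cv2.imwrite('pics/'+n, cv2.cvtColor(p,cv2.COLOR_RGB2BGR))
def cam(name,s=None):
    c=camera_params(name);K=np.array(c['intrinsics'])
    if name=='wrist':
        T=np.array(c['tool_from_camera']);R=np.array(s['ee_rot']);
        Rwc=R@T[:3,:3];o=R@T[:3,3]+np.array(s['tcp_pos'])
    else:
        Rwc=np.array(c['R']).T;o=-Rwc@np.array(c['t'])
    return K,Rwc,o
def ray(px,z,C):
    K,R,o=C
    d=np.c_[np.atleast_2d(px),np.ones(len(np.atleast_2d(px)))]@np.linalg.inv(K).T@R.T
    return o+d*((z-o[2])/d[:,2])[:,None]
E
python3 - <<'E'
from h import *
p,d=capture('top');np.savez('top.npz',p=p,d=d);save('top.png',p)
q,d2=capture('scene');save('scene.png',q)
print(cam('top'))
s=sense();print(s['tcp_pos'],s['ee_rot'],s['time_s'])
E
```

```text
(array([[484.0055088 ,   0.        , 260.61481655],
       [  0.        , 484.0055088 , 191.31324089],
       [  0.        ,   0.        ,   1.        ]]), array([[ 0.02127981, -0.99048041,  0.13599901],
       [-0.99975225, -0.02019346,  0.00936264],
       [-0.00652722, -0.13616455, -0.99066473]]), array([0.2637826 , 0.03499868, 1.61017299]))
[0.25109072 0.57174881 0.2215718 ] [[ 9.15531161e-01 -4.02246457e-01 -6.93429014e-04]
 [-4.02247039e-01 -9.15529283e-01 -1.85782690e-03]
 [ 1.12449720e-04  1.97982819e-03 -9.99998034e-01]] 0.1
```

View pics/top.png

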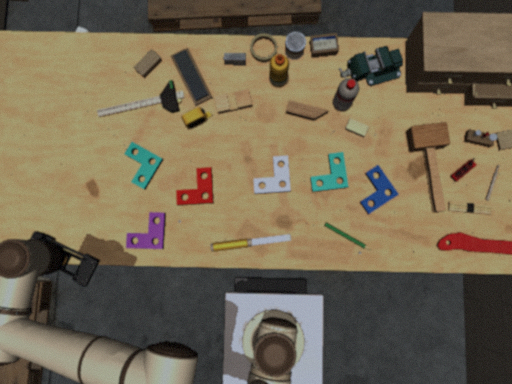

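View pics/scene.png

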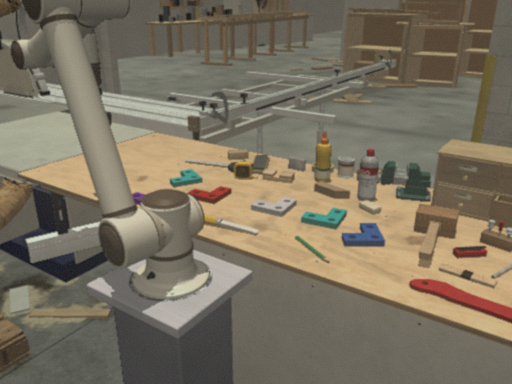

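Top view: L plates are teal (143,165), red (197,187), whitish grey (272,175), teal (330,172), blue (378,190) and purple (147,232). The grey, blue and red ones fit the description, since each is the only plate of its colour. The two teal and the purple are look-alikes. I'll confirm this in a crop and measure.

```bash
cat >> h.py <<'E'
def mask(p,col):
    h=cv2.cvtColor(p,cv2.COLOR_RGB2HSV).astype(int);H,S,V=h[...,0],h[...,1],h[...,2]
    if col=='red': m=((H<8)|(H>172))&(S>150)&(V>70)
    if col=='blue': m=(H>105)&(H<125)&(S>130)&(V>60)
    if col=='grey': m=(S<70)&(V>120)
    return m.astype(np.uint8)
def ell(p,col,roi,C,z):
    """L pose from silhouette: world xy of corner point, angle of x axis. roi=(x0,y0,x1,y1)"""
    m=mask(p,col);k=np.zeros_like(m);x0,y0,x1,y1=roi;k[y0:y1,x0:x1]=m[y0:y1,x0:x1]
    c=max(cv2.findContours(k,cv2.RETR_EXTERNAL,cv2.CHAIN_APPROX_NONE)[0],key=cv2.contourArea)
    w=ray(c[:,0,:].astype(float),z,C)[:,:2]
    hull=(w*1000).astype(np.float32)
    # pentagon hull: the diagonal side is not on the square -> minAreaRect of hull gives the 120 square
    r=cv2.minAreaRect(hull);b=cv2.boxPoints(r)/1000
    # outer corner is the box corner opposite the notch: notch corner is farthest from the outline
    dist=[np.min(np.linalg.norm(w-q,axis=1)) for q in b];i=int(np.argmax(dist))
    cor=b[(i+2)%4];n=[b[(i+1)%4],b[(i+3)%4]]
    e=[(q-cor)/np.linalg.norm(q-cor) for q in n]
    if e[0][0]*e[1][1]-e[0][1]*e[1][0]<0:e=e[::-1]
    L=np.mean(r[1])/1000
    ctr=b.mean(0);P=ctr-0.035*(e[0]+e[1])
    print(col,'P',P.round(4),'size',np.round(r[1],1),'xang',np.degrees(np.arctan2(e[0][1],e[0][0])).round(1),'notch',(np.array(dist)*1000).round(0),'ctr',ctr.round(4))
    return P,e,ctr
E
python3 - <<'E'
from h import *
f=np.load('top.npz');p=f['p'];C=cam('top')
for c,r in dict(red=(170,160,220,212),grey=(245,148,298,200),blue=(352,158,404,220)).items(): ell(p,c,r,C,0.02)
save('crop.png',cv2.resize(p[145:255,115:405],None,fx=2.7,fy=2.7,interpolation=cv2.INTER_CUBIC))
d=f['d'];print(d[187,205],d[188,285],d[205,375],d[175,230])
E
```

```text
red P [0.4647 0.2354] size [120.5 119.7] xang 4.3 notch [ 3.  2.  3. 70.] ctr [0.497  0.2729]
grey P [ 0.5091 -0.0208] size [126.1 125.1] xang 4.8 notch [ 4.  6.  5. 72.] ctr [0.5411 0.017 ]
blue P [ 0.4882 -0.3701] size [113.1 117.1] xang 34.1 notch [ 3.  4.  3. 70.] ctr [ 0.4976 -0.3215]
1.6082609 1.6126935 1.6031476 1.6359369
```

View pics/crop.png

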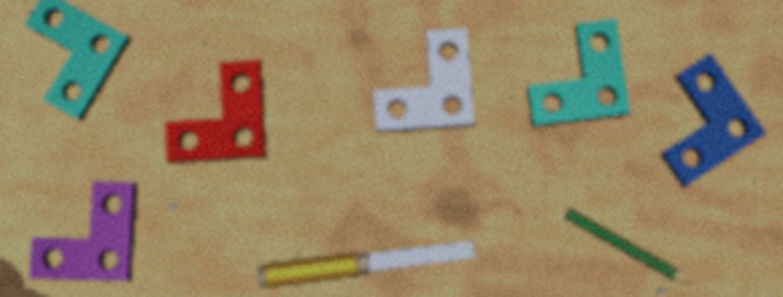

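The crop confirms it: bare aluminium at crop (425,85), blue at (720,120), red at (220,115). I'll pass over red and grey on the way to blue and measure each with the wrist camera.

```bash
cat >> h.py <<'E'
def yaw(R): return np.degrees(np.arctan2(R[1,0],R[0,0]))
def go(xyz,yw=None,s=None,after_turn=True):
    s=s or sense();R=np.array(s['ee_rot']);t=np.array(s['tcp_pos']);a=yaw(R)
    b=a if yw is None else yw
    g=np.radians(b);Rd=np.array([[np.cos(g),np.sin(g),0],[np.sin(g),-np.cos(g),0],[0,0,-1]])
    D=np.array(xyz)-t
    print('t',round(s['time_s'],2),'tcp',t.round(4),'yaw',a.round(2),'| shift before turn',(R.T@D*100).round(2),'az',np.radians(a-b).round(4),'shift after turn',(Rd.T@D*100).round(2),'tilt cols z',R[:,2].round(4))
E
python3 - <<'E'
from h import *
print(np.array(camera_params('wrist')['tool_from_camera']).round(3),camera_params('wrist')['intrinsics'])
go((.50,.25,.25)); go((.54,.0,.25)); go((.53,-.34,.25))
E
```

```text
[[-0.002 -0.971 -0.24   0.065]
 [ 1.    -0.002  0.001  0.   ]
 [-0.001 -0.24   0.971 -0.163]
 [ 0.     0.     0.     1.   ]] [[306.63090829   0.         255.89700082]
 [  0.         306.63090829 189.52632334]
 [  0.           0.           1.        ]]
t 0.1 tcp [0.2511 0.5717 0.2216] yaw -23.72 | shift before turn [35.73 19.45 -2.8 ] az 0.0 shift after turn [35.73 19.44 -2.84] tilt cols z [-7.0e-04 -1.9e-03 -1.0e+00]
t 0.1 tcp [0.2511 0.5717 0.2216] yaw -23.72 | shift before turn [49.45 40.73 -2.76] az 0.0 shift after turn [49.45 40.72 -2.84] tilt cols z [-7.0e-04 -1.9e-03 -1.0e+00]
t 0.1 tcp [0.2511 0.5717 0.2216] yaw -23.72 | shift before turn [62.21 72.26 -2.69] az 0.0 shift after turn [62.21 72.25 -2.84] tilt cols z [-7.0e-04 -1.9e-03 -1.0e+00]
```

drive_tool([
  {"tx": 3.57, "ty": 1.95, "tz": -0.28},
  {"tx": 3.57, "ty": 1.95, "tz": -0.28},
  {"tx": 3.57, "ty": 1.95, "tz": -0.28},
  {"tx": 3.57, "ty": 1.95, "tz": -0.28},
  {"tx": 3.57, "ty": 1.95, "tz": -0.28},
  {"tx": 3.57, "ty": 1.95, "tz": -0.28},
  {"tx": 3.57, "ty": 1.95, "tz": -0.28},
  {"tx": 3.57, "ty": 1.95, "tz": -0.28},
  {"tx": 3.57, "ty": 1.95, "tz": -0.28},
  {"tx": 3.57, "ty": 1.95, "tz": -0.28},
])

```text
invalid input at $.rows[0]: expected keys tx, ty, tz, ax, ay, az, claw
```

drive_tool([
  {},
  {},
  {},
])

```text
invalid input at $.rows[0]: expected keys tx, ty, tz, ax, ay, az, claw
```

```bash
python3 - <<'E'
from h import *
s=sense();p,d=capture('wrist');save('w1.png',p);C=cam('wrist',s)
ell(p,'red',(0,0,512,384),C,.02)
go((.54,0,.25));print(s['gripper_width'])
E
```

```text
Traceback (most recent call last):
  File "h.py", line 25, in ell
    c=max(cv2.findContours(k,cv2.RETR_EXTERNAL,cv2.CHAIN_APPROX_NONE)[0],key=cv2.contourArea)
ValueError: max() iterable argument is empty
```

View pics/w1.png

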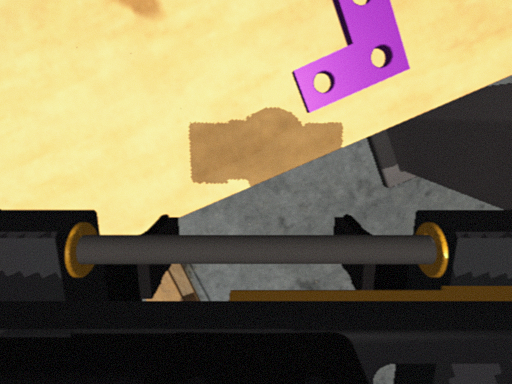

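Wrist picture: the fingers and body hide everything below row ~210, and the purple plate shows at (350,60). So the camera sees ahead along tool +x, and I'll look from ~9 cm behind each plate. The rows also need all their keys.

drive_tool([
  {"tx": 3.2, "ty": 2.17, "tz": -0.35, "ax": 0, "ay": 0, "az": 0, "claw": 8.7},
  {"tx": 3.2, "ty": 2.17, "tz": -0.35, "ax": 0, "ay": 0, "az": 0, "claw": 8.7},
  {"tx": 3.2, "ty": 2.17, "tz": -0.35, "ax": 0, "ay": 0, "az": 0, "claw": 8.7},
  {"tx": 3.2, "ty": 2.17, "tz": -0.35, "ax": 0, "ay": 0, "az": 0, "claw": 8.7},
  {"tx": 3.2, "ty": 2.17, "tz": -0.35, "ax": 0, "ay": 0, "az": 0, "claw": 8.7},
  {"tx": 3.2, "ty": 2.17, "tz": -0.35, "ax": 0, "ay": 0, "az": 0, "claw": 8.7},
  {"tx": 3.2, "ty": 2.17, "tz": -0.35, "ax": 0, "ay": 0, "az": 0, "claw": 8.7},
  {"tx": 3.2, "ty": 2.17, "tz": -0.35, "ax": 0, "ay": 0, "az": 0, "claw": 8.7},
  {"tx": 0, "ty": 0, "tz": 0, "ax": 0, "ay": 0, "az": 0, "claw": 8.7},
  {"tx": 0, "ty": 0, "tz": 0, "ax": 0, "ay": 0, "az": 0, "claw": 8.7},
])

```text
time_s: 0.98
tcp_pos: [0.4167, 0.3087, 0.2507]
ee_rot: [[0.914, -0.405, 0.0], [-0.405, -0.914, 0.0], [-0.0, -0.0, -1.0]]
wrist_force: [0.5, -0.1, 0.0]
gripper_width: 0.999
gripper_force: 0.0
```

```bash
python3 - <<'E'
from h import *
s=sense();p,d=capture('wrist');save('w2.png',p);C=cam('wrist',s)
ell(p,'red',(0,0,512,384),C,.02)
go((.458,.053,.25));print(s['gripper_width'])
E
```

```text
red P [0.4652 0.2356] size [119.9 119.3] xang 4.6 notch [ 2.  2.  1. 70.] ctr [0.4973 0.2733]
t 1.03 tcp [0.4161 0.3097 0.2505] yaw -23.81 | shift before turn [14.2  21.8   0.04] az 0.0 shift after turn [14.2  21.8   0.05] tilt cols z [-2.e-04  2.e-04 -1.e+00]
0.9989442263989485
```

drive_tool([
  {"tx": 2.03, "ty": 3.11, "tz": 0, "ax": 0, "ay": 0, "az": 0, "claw": 8.7},
  {"tx": 2.03, "ty": 3.11, "tz": 0, "ax": 0, "ay": 0, "az": 0, "claw": 8.7},
  {"tx": 2.03, "ty": 3.11, "tz": 0, "ax": 0, "ay": 0, "az": 0, "claw": 8.7},
  {"tx": 2.03, "ty": 3.11, "tz": 0, "ax": 0, "ay": 0, "az": 0, "claw": 8.7},
  {"tx": 2.03, "ty": 3.11, "tz": 0, "ax": 0, "ay": 0, "az": 0, "claw": 8.7},
  {"tx": 2.03, "ty": 3.11, "tz": 0, "ax": 0, "ay": 0, "az": 0, "claw": 8.7},
  {"tx": 2.03, "ty": 3.11, "tz": 0, "ax": 0, "ay": 0, "az": 0, "claw": 8.7},
  {"tx": 0, "ty": 0, "tz": 0, "ax": 0, "ay": 0, "az": 0, "claw": 8.7},
  {"tx": 0, "ty": 0, "tz": 0, "ax": 0, "ay": 0, "az": 0, "claw": 8.7},
])

```text
time_s: 1.78
tcp_pos: [0.4585, 0.0534, 0.2502]
ee_rot: [[0.915, -0.404, -0.001], [-0.404, -0.915, 0.0], [-0.0, 0.0, -1.0]]
wrist_force: [0.1, -0.3, -0.6]
gripper_width: 1.0
gripper_force: 0.0
```

```bash
python3 - <<'E'
from h import *
s=sense();p,d=capture('wrist');save('w3.png',p);C=cam('wrist',s)
p[215:]=0
h=cv2.cvtColor(p,cv2.COLOR_RGB2HSV);print(h[100:200:20,200:300:20,1:].tolist())
ell(p,'grey',(0,0,512,210),C,.02)
go((.572,-.271,.25),-145.9)
E
```

```text
[[[126, 233], [118, 234], [120, 233], [16, 245], [12, 243]], [[127, 223], [130, 234], [29, 156], [28, 166], [31, 172]], [[147, 156], [138, 144], [36, 163], [36, 165], [133, 165]], [[146, 159], [136, 159], [142, 165], [136, 165], [141, 159]], [[143, 186], [141, 164], [145, 156], [135, 161], [113, 235]]]
grey P [ 0.5099 -0.0211] size [121.9 121.1] xang 4.8 notch [ 2.  2.  2. 70.] ctr [0.5418 0.0167]
t 1.83 tcp [0.4585 0.0544 0.2503] yaw -23.71 | shift before turn [2.348e+01 2.523e+01 2.000e-02] az 2.1326 shift after turn [ 8.840e+00 -3.331e+01  3.000e-02] tilt cols z [-4.e-04  1.e-04 -1.e+00]
```

View pics/w3.png

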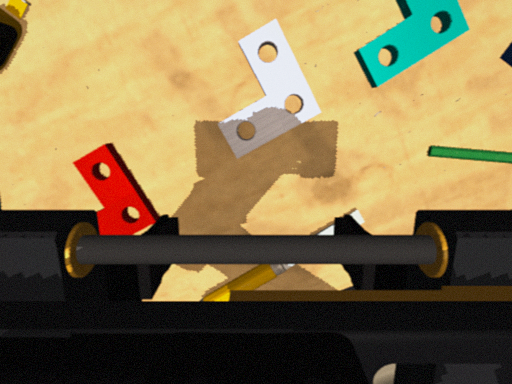

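The grey plate is at (270,90) with its corner hole at (293,103), measured at 122x121 mm. Next is blue.

drive_tool([
  {"tx": 2.61, "ty": 2.8, "tz": 0, "ax": 0, "ay": 0, "az": 0, "claw": 8.7},
  {"tx": 2.61, "ty": 2.8, "tz": 0, "ax": 0, "ay": 0, "az": 0, "claw": 8.7},
  {"tx": 2.61, "ty": 2.8, "tz": 0, "ax": 0, "ay": 0, "az": 0, "claw": 8.7},
  {"tx": 2.61, "ty": 2.8, "tz": 0, "ax": 0, "ay": 0, "az": 0, "claw": 8.7},
  {"tx": 2.61, "ty": 2.8, "tz": 0, "ax": 0, "ay": 0, "az": 0, "claw": 8.7},
  {"tx": 2.61, "ty": 2.8, "tz": 0, "ax": 0, "ay": 0, "az": 0, "claw": 8.7},
  {"tx": 2.61, "ty": 2.8, "tz": 0, "ax": 0, "ay": 0, "az": 0, "claw": 8.7},
  {"tx": 2.61, "ty": 2.8, "tz": 0, "ax": 0, "ay": 0, "az": 0, "claw": 8.7},
  {"tx": 2.61, "ty": 2.8, "tz": 0, "ax": 0, "ay": 0, "az": 0, "claw": 8.7},
])

```text
time_s: 2.58
tcp_pos: [0.5739, -0.2707, 0.25]
ee_rot: [[0.917, -0.399, -0.0], [-0.399, -0.917, 0.0], [-0.0, -0.0, -1.0]]
wrist_force: [0.8, 0.3, -0.2]
gripper_width: 1.002
gripper_force: 0.0
```

drive_tool([
  {"tx": 0, "ty": 0, "tz": 0, "ax": 0, "ay": 0, "az": 0.12, "claw": 8.7},
  {"tx": 0, "ty": 0, "tz": 0, "ax": 0, "ay": 0, "az": 0.12, "claw": 8.7},
  {"tx": 0, "ty": 0, "tz": 0, "ax": 0, "ay": 0, "az": 0.12, "claw": 8.7},
  {"tx": 0, "ty": 0, "tz": 0, "ax": 0, "ay": 0, "az": 0.12, "claw": 8.7},
  {"tx": 0, "ty": 0, "tz": 0, "ax": 0, "ay": 0, "az": 0.12, "claw": 8.7},
  {"tx": 0, "ty": 0, "tz": 0, "ax": 0, "ay": 0, "az": 0.12, "claw": 8.7},
  {"tx": 0, "ty": 0, "tz": 0, "ax": 0, "ay": 0, "az": 0.12, "claw": 8.7},
  {"tx": 0, "ty": 0, "tz": 0, "ax": 0, "ay": 0, "az": 0.12, "claw": 8.7},
  {"tx": 0, "ty": 0, "tz": 0, "ax": 0, "ay": 0, "az": 0.12, "claw": 8.7},
  {"tx": 0, "ty": 0, "tz": 0, "ax": 0, "ay": 0, "az": 0.12, "claw": 8.7},
])

```text
time_s: 3.42
tcp_pos: [0.5736, -0.2688, 0.25]
ee_rot: [[-0.045, -0.999, -0.001], [-0.999, 0.045, 0.0], [-0.0, 0.001, -1.0]]
wrist_force: [0.0, -0.6, -0.5]
gripper_width: 1.0
gripper_force: 0.0
```

drive_tool([
  {"tx": 0, "ty": 0, "tz": 0, "ax": 0, "ay": 0, "az": 0.12, "claw": 8.7},
  {"tx": 0, "ty": 0, "tz": 0, "ax": 0, "ay": 0, "az": 0.12, "claw": 8.7},
  {"tx": 0, "ty": 0, "tz": 0, "ax": 0, "ay": 0, "az": 0.12, "claw": 8.7},
  {"tx": 0, "ty": 0, "tz": 0, "ax": 0, "ay": 0, "az": 0.12, "claw": 8.7},
  {"tx": 0, "ty": 0, "tz": 0, "ax": 0, "ay": 0, "az": 0.12, "claw": 8.7},
  {"tx": 0, "ty": 0, "tz": 0, "ax": 0, "ay": 0, "az": 0.12, "claw": 8.7},
  {"tx": 0, "ty": 0, "tz": 0, "ax": 0, "ay": 0, "az": 0.12, "claw": 8.7},
  {"tx": 0, "ty": 0, "tz": 0, "ax": 0, "ay": 0, "az": 0.1, "claw": 8.7},
  {"tx": 0, "ty": 0, "tz": 0, "ax": 0, "ay": 0, "az": 0, "claw": 8.7},
  {"tx": 0, "ty": 0, "tz": 0, "ax": 0, "ay": 0, "az": 0, "claw": 8.7},
])

```text
time_s: 4.25
tcp_pos: [0.5732, -0.2694, 0.2501]
ee_rot: [[-0.829, -0.559, -0.0], [-0.559, 0.829, 0.0], [0.0, 0.0, -1.0]]
wrist_force: [-0.1, 0.3, -0.4]
gripper_width: 1.004
gripper_force: 0.0
```

```bash
python3 - <<'E'
from h import *
s=sense();p,d=capture('wrist');save('w4.png',p);C=cam('wrist',s);p[210:]=0
P,e,c=ell(p,'blue',(0,0,512,384),C,.02)
a=np.degrees(np.arctan2(e[0][1],e[0][0]))
go(np.r_[P+.046*e[0],.004],a-180);print(s['joints'])
E
```

```text
blue P [ 0.4896 -0.3721] size [117.8 118.4] xang 34.1 notch [ 1.  1.  1. 68.] ctr [ 0.499  -0.3235]
t 4.3 tcp [ 0.573  -0.2698  0.2502] yaw -146.05 | shift before turn [ 8.03 -3.83 24.62] az -0.0026 shift after turn [ 8.04 -3.8  24.62] tilt cols z [-4.e-04  2.e-04 -1.e+00]
[-1.05627216e+01  2.19487347e+01  4.29123210e+00 -7.86916962e-03
 -7.23706557e+01 -4.54393408e+01]
```

drive_tool([
  {"tx": 1.34, "ty": -0.64, "tz": 3.3, "ax": 0, "ay": 0, "az": 0, "claw": 8.7},
  {"tx": 1.34, "ty": -0.64, "tz": 3.3, "ax": 0, "ay": 0, "az": 0, "claw": 8.7},
  {"tx": 1.34, "ty": -0.64, "tz": 3.3, "ax": 0, "ay": 0, "az": 0, "claw": 8.7},
  {"tx": 1.34, "ty": -0.64, "tz": 3.3, "ax": 0, "ay": 0, "az": 0, "claw": 8.7},
  {"tx": 1.34, "ty": -0.64, "tz": 3.3, "ax": 0, "ay": 0, "az": 0, "claw": 8.7},
  {"tx": 1.34, "ty": -0.64, "tz": 3.3, "ax": 0, "ay": 0, "az": 0, "claw": 8.7},
  {"tx": 0, "ty": 0, "tz": 0, "ax": 0, "ay": 0, "az": 0, "claw": 8.7},
  {"tx": 0, "ty": 0, "tz": 0, "ax": 0, "ay": 0, "az": 0, "claw": 8.7},
])

```text
time_s: 4.97
tcp_pos: [0.5255, -0.3476, 0.0506]
ee_rot: [[-0.832, -0.555, -0.004], [-0.555, 0.832, 0.001], [0.003, 0.003, -1.0]]
wrist_force: [0.3, -0.4, 1.3]
gripper_width: 1.001
gripper_force: 0.0
```

drive_tool([
  {"tx": 0, "ty": 0, "tz": 1.2, "ax": 0, "ay": 0, "az": 0, "claw": 8.7},
  {"tx": 0, "ty": 0, "tz": 1.2, "ax": 0, "ay": 0, "az": 0, "claw": 8.7},
  {"tx": 0, "ty": 0, "tz": 1.2, "ax": 0, "ay": 0, "az": 0, "claw": 8.7},
  {"tx": 0, "ty": 0, "tz": 1.2, "ax": 0, "ay": 0, "az": 0, "claw": 8.7},
  {"tx": 0, "ty": 0, "tz": 0, "ax": 0, "ay": 0, "az": 0, "claw": 8.7},
])

```text
time_s: 5.38
tcp_pos: [0.5251, -0.3466, 0.0017]
ee_rot: [[-0.832, -0.555, -0.004], [-0.555, 0.832, 0.002], [0.002, 0.004, -1.0]]
wrist_force: [-1.2, -0.1, -0.1]
gripper_width: 1.001
gripper_force: 0.0
```

drive_tool([
  {"tx": 0, "ty": 0, "tz": 0, "ax": 0, "ay": 0, "az": 0, "claw": 4.0},
  {"tx": 0, "ty": 0, "tz": 0, "ax": 0, "ay": 0, "az": 0, "claw": 4.0},
  {"tx": 0, "ty": 0, "tz": 0, "ax": 0, "ay": 0, "az": 0, "claw": 4.0},
  {"tx": 0, "ty": 0, "tz": 0, "ax": 0, "ay": 0, "az": 0, "claw": 4.0},
  {"tx": 0, "ty": 0, "tz": 0, "ax": 0, "ay": 0, "az": 0, "claw": 4.0},
  {"tx": 0, "ty": 0, "tz": 0, "ax": 0, "ay": 0, "az": 0, "claw": 4.0},
])

```text
time_s: 5.88
tcp_pos: [0.5268, -0.3479, 0.005]
ee_rot: [[-0.832, -0.554, 0.001], [-0.554, 0.832, -0.0], [-0.0, -0.001, -1.0]]
wrist_force: [0.4, 0.5, 0.2]
gripper_width: 0.634
gripper_force: 0.0
```

drive_tool([
  {"tx": 0, "ty": 0, "tz": 0, "ax": 0, "ay": 0, "az": 0, "claw": 4.0},
  {"tx": 0, "ty": 0, "tz": 0, "ax": 0, "ay": 0, "az": 0, "claw": 4.0},
  {"tx": 0, "ty": 0, "tz": 0, "ax": 0, "ay": 0, "az": 0, "claw": 4.0},
  {"tx": 0, "ty": 0, "tz": 0, "ax": 0, "ay": 0, "az": 0, "claw": 4.0},
])

```text
time_s: 6.22
tcp_pos: [0.5265, -0.3478, 0.0049]
ee_rot: [[-0.832, -0.555, 0.0], [-0.555, 0.832, -0.0], [0.0, -0.0, -1.0]]
wrist_force: [-1.0, 0.6, 2.8]
gripper_width: 0.575
gripper_force: 30.0
```

drive_tool([
  {"tx": 0, "ty": 0, "tz": -2, "ax": 0, "ay": 0, "az": 0, "claw": 4.0},
  {"tx": 0, "ty": 0, "tz": -3, "ax": 0, "ay": 0, "az": 0, "claw": 4.0},
  {"tx": 0, "ty": 0, "tz": -3, "ax": 0, "ay": 0, "az": 0, "claw": 4.0},
  {"tx": 0, "ty": 0, "tz": -3, "ax": 0, "ay": 0, "az": 0, "claw": 4.0},
  {"tx": 0, "ty": 0, "tz": -3, "ax": 0, "ay": 0, "az": 0, "claw": 4.0},
  {"tx": 0, "ty": 0, "tz": -2, "ax": 0, "ay": 0, "az": 0, "claw": 4.0},
  {"tx": 0, "ty": 0, "tz": 0, "ax": 0, "ay": 0, "az": 0, "claw": 4.0},
  {"tx": 0, "ty": 0, "tz": 0, "ax": 0, "ay": 0, "az": 0, "claw": 4.0},
])

```text
time_s: 6.88
tcp_pos: [0.5268, -0.3477, 0.165]
ee_rot: [[-0.832, -0.554, 0.002], [-0.554, 0.832, 0.0], [-0.002, -0.001, -1.0]]
wrist_force: [0.4, 0.3, -2.6]
gripper_width: 0.57
gripper_force: 30.0
```

```bash
python3 - <<'E'
from h import *
s=sense();p,d=capture('wrist');save('w5.png',p);C=cam('wrist',s);p[0:140]=0;print(s['tcp_pos'][2],s['gripper_width'],s['gripper_force'])
q,_=capture('scene');save('s5.png',q[100:320,150:470])
Cs=cam('top');t,_=capture('top');save('t5.png',t)
big=np.zeros((600,800,3),np.uint8);big[:384,:512]=p0 if 0 else capture('wrist')[0];big[384:600,:320]=q[140:356,150:470];big[384:600,320:640]=t[100:316,180:500];save('m5.png',big)
for z in (s['tcp_pos'][2]+.015,): ell(t,'blue',(300,120,440,260),Cs,z)
go((.5,0,.15),-146+150.7)
E
```

```text
0.16496342709679554 0.5700568047772687 29.998138546943665
blue P [ 0.4777 -0.2949] size [ 42.2 119.8] xang -152.4 notch [ 4. 11.  6.  1.] ctr [ 0.4629 -0.3421]
t 7.08 tcp [ 0.5255 -0.3473  0.1621] yaw -146.34 | shift before turn [-17.13  30.32   1.29] az -2.6362 shift after turn [  0.3  -34.82   1.21] tilt cols z [-0.0039  0.0019 -1.    ]
```

View pics/m5.png

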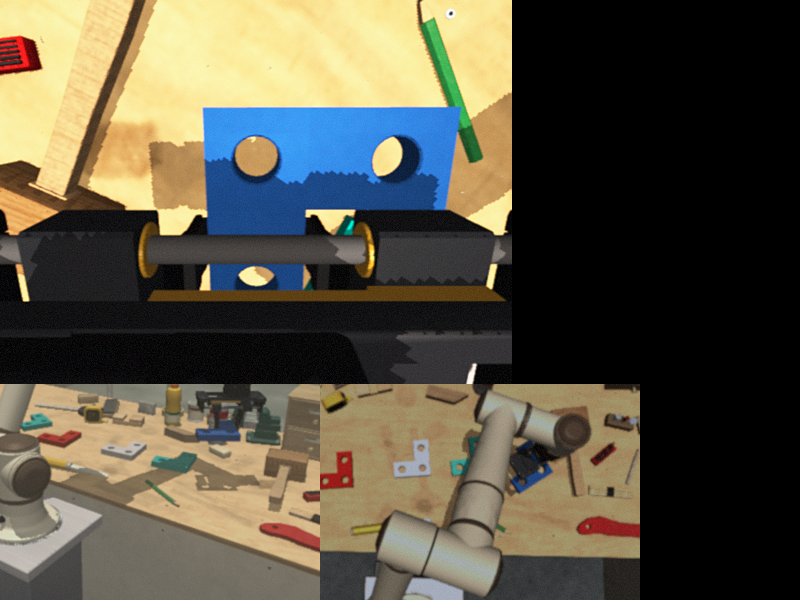

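The blue plate is held level: in the wrist view its outer edge runs along row 108 from col 204 to 462, with the corner hole at (257,158). I'll get the in-hand offset from those edges.

```bash
cat >> h.py <<'E'
def inhand(p,col,dz):
    """held plate seen by wrist cam: corner point in tool axes (top plane dz above TCP, x arm along -tool x)"""
    s={'ee_rot':np.eye(3),'tcp_pos':np.zeros(3)};C=cam('wrist',s)
    m=mask(p,col);m[205:]=0
    c=max(cv2.findContours(m,cv2.RETR_EXTERNAL,cv2.CHAIN_APPROX_NONE)[0],key=cv2.contourArea)
    w=ray(c[:,0,:].astype(float),-dz,C)[:,:2]
    x1=w[:,0].max();o=w[w[:,0]>x1-.003];f=np.polyfit(o[:,1],o[:,0],1)
    y0=w[:,1].min();y1=w[:,1].max()
    print('edge x',np.median(o[:,0]).round(4),'slope deg',np.degrees(np.arctan(f[0])).round(2),'y',y0.round(4),y1.round(4),'len',(y1-y0).round(4))
    return np.array([np.median(o[:,0])-.025,(y0+y1)/2-.035]),np.degrees(np.arctan(f[0]))
E
python3 - <<'E'
from h import *
p=cv2.cvtColor(cv2.imread('pics/w5.png'),cv2.COLOR_BGR2RGB)
P,sl=inhand(p,'blue',.0151);print('P tool',P,sl)
# place: blue P at grey P+.07(ex+ey), x angle 184.8 ; tool yaw = 4.8(+slope)
a=np.radians(4.8);ex=np.array([np.cos(a),np.sin(a)]);ey=np.array([-ex[1],ex[0]])
T=np.array([.5099,-.0211])+.07*(ex+ey)
print('T',T)
tcp=T-P[0]*ex+P[1]*ey   # tool x=ex, tool y=-ey
go(np.r_[tcp,.12],4.8);print(sense()['joints'])
E
```

```text
edge x 0.0679 slope deg 1.29 y -0.0248 0.0951 len 0.12
P tool [0.04291106 0.00014091] 1.291004767676898
T [0.57379705 0.05451195]
t 7.08 tcp [ 0.5255 -0.3473  0.1621] yaw -146.34 | shift before turn [-22.55  32.84   4.29] az -2.6379 shift after turn [  3.88 -39.65   4.21] tilt cols z [-0.0039  0.0019 -1.    ]
[-1.87804306e+01  2.52407236e+01 -3.51002064e+00 -3.43734904e-02
 -6.14926070e+01 -3.75441570e+01]
```

drive_tool([
  {"tx": -2.25, "ty": 3.28, "tz": 0, "ax": 0, "ay": 0, "az": 0, "claw": 4.0},
  {"tx": -2.25, "ty": 3.28, "tz": 0, "ax": 0, "ay": 0, "az": 0, "claw": 4.0},
  {"tx": -2.25, "ty": 3.28, "tz": 0, "ax": 0, "ay": 0, "az": 0, "claw": 4.0},
  {"tx": -2.25, "ty": 3.28, "tz": 0, "ax": 0, "ay": 0, "az": 0, "claw": 4.0},
  {"tx": -2.25, "ty": 3.28, "tz": 0, "ax": 0, "ay": 0, "az": 0, "claw": 4.0},
  {"tx": -2.25, "ty": 3.28, "tz": 0, "ax": 0, "ay": 0, "az": 0, "claw": 4.0},
  {"tx": -2.25, "ty": 3.28, "tz": 0, "ax": 0, "ay": 0, "az": 0, "claw": 4.0},
  {"tx": -2.25, "ty": 3.28, "tz": 0, "ax": 0, "ay": 0, "az": 0, "claw": 4.0},
  {"tx": -2.25, "ty": 3.28, "tz": 0, "ax": 0, "ay": 0, "az": 0, "claw": 4.0},
  {"tx": -2.25, "ty": 3.28, "tz": 0, "ax": 0, "ay": 0, "az": 0, "claw": 4.0},
])

```text
time_s: 7.92
tcp_pos: [0.531, 0.0516, 0.1634]
ee_rot: [[-0.832, -0.555, -0.002], [-0.555, 0.832, -0.001], [0.002, 0.0, -1.0]]
wrist_force: [0.9, 0.1, -2.3]
gripper_width: 0.573
gripper_force: 30.0
```

drive_tool([
  {"tx": 0, "ty": 0, "tz": 0, "ax": 0, "ay": 0, "az": -0.12, "claw": 4.0},
  {"tx": 0, "ty": 0, "tz": 0, "ax": 0, "ay": 0, "az": -0.12, "claw": 4.0},
  {"tx": 0, "ty": 0, "tz": 0, "ax": 0, "ay": 0, "az": -0.12, "claw": 4.0},
  {"tx": 0, "ty": 0, "tz": 0, "ax": 0, "ay": 0, "az": -0.12, "claw": 4.0},
  {"tx": 0, "ty": 0, "tz": 0, "ax": 0, "ay": 0, "az": -0.12, "claw": 4.0},
  {"tx": 0, "ty": 0, "tz": 0, "ax": 0, "ay": 0, "az": -0.12, "claw": 4.0},
  {"tx": 0, "ty": 0, "tz": 0, "ax": 0, "ay": 0, "az": -0.12, "claw": 4.0},
  {"tx": 0, "ty": 0, "tz": 0, "ax": 0, "ay": 0, "az": -0.12, "claw": 4.0},
  {"tx": 0, "ty": 0, "tz": 0, "ax": 0, "ay": 0, "az": -0.12, "claw": 4.0},
  {"tx": 0, "ty": 0, "tz": 0, "ax": 0, "ay": 0, "az": -0.12, "claw": 4.0},
])

```text
time_s: 8.75
tcp_pos: [0.5312, 0.0497, 0.1631]
ee_rot: [[0.221, -0.975, -0.003], [-0.975, -0.221, -0.001], [0.0, 0.003, -1.0]]
wrist_force: [-0.2, 0.0, -1.4]
gripper_width: 0.569
gripper_force: 30.0
```

drive_tool([
  {"tx": 0, "ty": 0, "tz": 0, "ax": 0, "ay": 0, "az": -0.12, "claw": 4.0},
  {"tx": 0, "ty": 0, "tz": 0, "ax": 0, "ay": 0, "az": -0.12, "claw": 4.0},
  {"tx": 0, "ty": 0, "tz": 0, "ax": 0, "ay": 0, "az": -0.12, "claw": 4.0},
  {"tx": 0, "ty": 0, "tz": 0, "ax": 0, "ay": 0, "az": -0.12, "claw": 4.0},
  {"tx": 0, "ty": 0, "tz": 0, "ax": 0, "ay": 0, "az": -0.12, "claw": 4.0},
  {"tx": 0, "ty": 0, "tz": 0, "ax": 0, "ay": 0, "az": -0.12, "claw": 4.0},
  {"tx": 0, "ty": 0, "tz": 0, "ax": 0, "ay": 0, "az": -0.12, "claw": 4.0},
  {"tx": 0, "ty": 0, "tz": 0, "ax": 0, "ay": 0, "az": -0.12, "claw": 4.0},
  {"tx": 0, "ty": 0, "tz": 0, "ax": 0, "ay": 0, "az": -0.12, "claw": 4.0},
  {"tx": 0, "ty": 0, "tz": 0, "ax": 0, "ay": 0, "az": -0.12, "claw": 4.0},
])

```text
time_s: 9.58
tcp_pos: [0.5311, 0.0497, 0.163]
ee_rot: [[0.989, -0.147, -0.003], [-0.147, -0.989, -0.001], [-0.003, 0.001, -1.0]]
wrist_force: [1.1, 0.5, -2.1]
gripper_width: 0.573
gripper_force: 30.0
```

drive_tool([
  {"tx": 0, "ty": 0, "tz": 0, "ax": 0, "ay": 0, "az": -0.12, "claw": 4.0},
  {"tx": 0, "ty": 0, "tz": 0, "ax": 0, "ay": 0, "az": -0.12, "claw": 4.0},
  {"tx": 0, "ty": 0, "tz": 0, "ax": 0, "ay": 0, "az": 0, "claw": 4.0},
  {"tx": 0, "ty": 0, "tz": 0, "ax": 0, "ay": 0, "az": 0, "claw": 4.0},
])

```text
time_s: 9.92
tcp_pos: [0.5313, 0.0497, 0.1635]
ee_rot: [[0.997, 0.083, -0.002], [0.083, -0.997, -0.001], [-0.002, 0.001, -1.0]]
wrist_force: [0.2, 0.1, -2.3]
gripper_width: 0.57
gripper_force: 30.0
```

```bash
cat > place.py <<'E'
from h import *
import sys
s=sense();p,_=capture('wrist');P,sl=inhand(p,sys.argv[1],.0151);print('P tool',P,sl)
a=np.radians(4.8);ex=np.array([np.cos(a),np.sin(a)]);ey=np.array([-ex[1],ex[0]])
T=np.array([.5099,-.0211])+.07*(ex+ey)
go(np.r_[T-P[0]*ex+P[1]*ey,.0255],4.8)
E
python3 place.py blue
```

```text
edge x 0.0676 slope deg 1.53 y -0.0247 0.0954 len 0.1201
P tool [0.04257571 0.00033834] 1.5338790003533398
t 9.97 tcp [0.5315 0.0497 0.1637] yaw 4.77 | shift before turn [ 0.02 -0.16 13.82] az -0.0006 shift after turn [-0.   -0.16 13.82] tilt cols z [-1.8e-03 -6.0e-04 -1.0e+00]
```

drive_tool([
  {"tx": 0, "ty": -0.15, "tz": 3, "ax": 0, "ay": 0, "az": 0, "claw": 4.0},
  {"tx": 0, "ty": 0, "tz": 3, "ax": 0, "ay": 0, "az": 0, "claw": 4.0},
  {"tx": 0, "ty": 0, "tz": 3, "ax": 0, "ay": 0, "az": 0, "claw": 4.0},
  {"tx": 0, "ty": 0, "tz": 2, "ax": 0, "ay": 0, "az": 0, "claw": 4.0},
  {"tx": 0, "ty": 0, "tz": 1.2, "ax": 0, "ay": 0, "az": 0, "claw": 4.0},
  {"tx": 0, "ty": 0, "tz": 0.5, "ax": 0, "ay": 0, "az": 0, "claw": 4.0},
  {"tx": 0, "ty": 0, "tz": 0.5, "ax": 0, "ay": 0, "az": 0, "claw": 4.0},
  {"tx": 0, "ty": 0, "tz": 0.3, "ax": 0, "ay": 0, "az": 0, "claw": 4.0},
  {"tx": 0, "ty": 0, "tz": 0.2, "ax": 0, "ay": 0, "az": 0, "claw": 4.0},
  {"tx": 0, "ty": 0, "tz": 0, "ax": 0, "ay": 0, "az": 0, "claw": 4.0},
])

```text
time_s: 10.8
tcp_pos: [0.5321, 0.0515, 0.0279]
ee_rot: [[0.996, 0.086, 0.001], [0.086, -0.996, 0.0], [0.001, -0.0, -1.0]]
wrist_force: [0.2, 0.0, -1.3]
gripper_width: 0.57
gripper_force: 30.0
```

drive_tool([
  {"tx": 0, "ty": 0, "tz": 0.15, "ax": 0, "ay": 0, "az": 0, "claw": 4.0},
  {"tx": 0, "ty": 0, "tz": 0.1, "ax": 0, "ay": 0, "az": 0, "claw": 4.0},
  {"tx": 0, "ty": 0, "tz": 0, "ax": 0, "ay": 0, "az": 0, "claw": 4.0},
  {"tx": 0, "ty": 0, "tz": 0, "ax": 0, "ay": 0, "az": 0, "claw": 4.0},
])

```text
time_s: 11.13
tcp_pos: [0.5319, 0.0514, 0.0253]
ee_rot: [[0.996, 0.086, 0.0], [0.086, -0.996, 0.0], [0.0, -0.0, -1.0]]
wrist_force: [0.2, 0.3, -1.5]
gripper_width: 0.569
gripper_force: 30.0
```

drive_tool([
  {"tx": 0, "ty": 0, "tz": 0.06, "ax": 0, "ay": 0, "az": 0, "claw": 4.0},
  {"tx": 0, "ty": 0, "tz": 0, "ax": 0, "ay": 0, "az": 0, "claw": 4.0},
  {"tx": 0, "ty": 0, "tz": 0, "ax": 0, "ay": 0, "az": 0, "claw": 6.2},
  {"tx": 0, "ty": 0, "tz": 0, "ax": 0, "ay": 0, "az": 0, "claw": 7.5},
  {"tx": 0, "ty": 0, "tz": 0, "ax": 0, "ay": 0, "az": 0, "claw": 7.5},
  {"tx": 0, "ty": 0, "tz": 0, "ax": 0, "ay": 0, "az": 0, "claw": 7.5},
  {"tx": 0, "ty": 0, "tz": 0, "ax": 0, "ay": 0, "az": 0, "claw": 7.5},
  {"tx": 0, "ty": 0, "tz": 0, "ax": 0, "ay": 0, "az": 0, "claw": 7.5},
])

```text
time_s: 11.8
tcp_pos: [0.5319, 0.0514, 0.0245]
ee_rot: [[0.996, 0.086, 0.0], [0.086, -0.996, 0.0], [0.0, -0.0, -1.0]]
wrist_force: [1.5, 0.3, -0.6]
gripper_width: 0.849
gripper_force: 0.0
```

drive_tool([
  {"tx": 0, "ty": 0, "tz": -1, "ax": 0, "ay": 0, "az": 0, "claw": 8.7},
  {"tx": 0, "ty": 0, "tz": -2, "ax": 0, "ay": 0, "az": 0, "claw": 8.7},
  {"tx": 0, "ty": 0, "tz": -4, "ax": 0, "ay": 0, "az": 0, "claw": 8.7},
  {"tx": -2, "ty": 0, "tz": -3.5, "ax": 0, "ay": 0, "az": 0, "claw": 8.7},
  {"tx": -2, "ty": 0, "tz": -3.5, "ax": 0, "ay": 0, "az": 0, "claw": 8.7},
  {"tx": -2, "ty": 0, "tz": -3.5, "ax": 0, "ay": 0, "az": 0, "claw": 8.7},
  {"tx": -2, "ty": 0, "tz": -3.5, "ax": 0, "ay": 0, "az": 0, "claw": 8.7},
  {"tx": 0, "ty": 0, "tz": 0, "ax": 0, "ay": 0, "az": 0, "claw": 8.7},
  {"tx": 0, "ty": 0, "tz": 0, "ax": 0, "ay": 0, "az": 0, "claw": 8.7},
])

```text
time_s: 12.55
tcp_pos: [0.4523, 0.0448, 0.2379]
ee_rot: [[0.996, 0.087, 0.007], [0.087, -0.996, 0.003], [0.007, -0.003, -1.0]]
wrist_force: [-0.6, -0.0, -0.3]
gripper_width: 0.997
gripper_force: 0.0
```

```bash
python3 - <<'E'
from h import *
s=sense();p,d=capture('wrist');save('w6.png',p);C=cam('wrist',s);p[210:]=0
ell(p,'blue',(0,0,512,384),C,.04)
go((.415,.31,.2),4.5)
E
```

```text
blue P [0.5757 0.0548] size [118.3 118.6] xang -175.0 notch [ 0. 69.  1.  1.] ctr [0.5439 0.0169]
t 12.6 tcp [0.4518 0.0446 0.2358] yaw 4.95 | shift before turn [ -1.39 -26.75   3.62] az 0.0078 shift after turn [ -1.59 -26.75   3.58] tilt cols z [ 0.0027  0.0017 -1.    ]
```

View pics/w6.png

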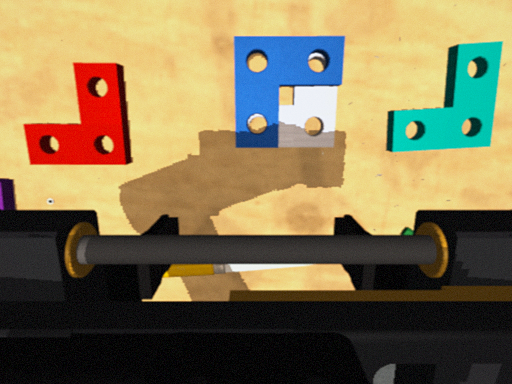

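Blue lies squarely on grey: pile at (290,90), the grey notch showing at (315,110), centre within 2 mm of grey's. Now red.

drive_tool([
  {"tx": 1.08, "ty": -2.69, "tz": 2.5, "ax": 0, "ay": 0, "az": 0, "claw": 8.7},
  {"tx": 1.08, "ty": -2.69, "tz": 2.5, "ax": 0, "ay": 0, "az": 0, "claw": 8.7},
  {"tx": 1.08, "ty": -2.69, "tz": 2.5, "ax": 0, "ay": 0, "az": 0, "claw": 8.7},
  {"tx": 1.08, "ty": -2.69, "tz": 2.5, "ax": 0, "ay": 0, "az": 0, "claw": 8.7},
  {"tx": 1.08, "ty": -2.69, "tz": 2.5, "ax": 0, "ay": 0, "az": 0, "claw": 8.7},
  {"tx": 1.08, "ty": -2.69, "tz": 2.5, "ax": 0, "ay": 0, "az": 0, "claw": 8.7},
  {"tx": 1.08, "ty": -2.69, "tz": 2.5, "ax": 0, "ay": 0, "az": 0, "claw": 8.7},
  {"tx": 0, "ty": 0, "tz": 0, "ax": 0, "ay": 0, "az": 0, "claw": 8.7},
  {"tx": 0, "ty": 0, "tz": 0, "ax": 0, "ay": 0, "az": 0, "claw": 8.7},
])

```text
time_s: 13.35
tcp_pos: [0.5098, 0.2383, 0.0554]
ee_rot: [[0.996, 0.087, -0.006], [0.087, -0.996, -0.005], [-0.007, 0.005, -1.0]]
wrist_force: [-0.3, -0.9, -0.3]
gripper_width: 0.999
gripper_force: 0.0
```

```bash
python3 - <<'E'
from h import *
go((.511,.239,.004),4.6)
E
```

```text
t 13.35 tcp [0.5098 0.2383 0.0554] yaw 5.01 | shift before turn [ 0.16 -0.08  5.14] az 0.0072 shift after turn [ 0.13 -0.06  5.14] tilt cols z [-0.0065 -0.0055 -1.    ]
```

drive_tool([
  {"tx": 0.1, "ty": 0, "tz": 1.5, "ax": 0, "ay": 0, "az": 0, "claw": 8.7},
  {"tx": 0, "ty": 0, "tz": 1.4, "ax": 0, "ay": 0, "az": 0, "claw": 8.7},
  {"tx": 0, "ty": 0, "tz": 1.3, "ax": 0, "ay": 0, "az": 0, "claw": 8.7},
  {"tx": 0, "ty": 0, "tz": 0.8, "ax": 0, "ay": 0, "az": 0, "claw": 8.7},
  {"tx": 0, "ty": 0, "tz": 0, "ax": 0, "ay": 0, "az": 0, "claw": 8.7},
  {"tx": 0, "ty": 0, "tz": 0, "ax": 0, "ay": 0, "az": 0, "claw": 8.7},
  {"tx": 0, "ty": 0, "tz": 0, "ax": 0, "ay": 0, "az": 0, "claw": 8.7},
])

```text
time_s: 13.93
tcp_pos: [0.5128, 0.2387, 0.0104]
ee_rot: [[0.996, 0.086, 0.001], [0.086, -0.996, 0.001], [0.001, -0.001, -1.0]]
wrist_force: [-0.1, -0.1, 0.7]
gripper_width: 1.003
gripper_force: 0.0
```

drive_tool([
  {"tx": 0, "ty": 0, "tz": 0.5, "ax": 0, "ay": 0, "az": 0, "claw": 8.7},
  {"tx": 0, "ty": 0, "tz": 0, "ax": 0, "ay": 0, "az": 0, "claw": 4.0},
  {"tx": 0, "ty": 0, "tz": 0, "ax": 0, "ay": 0, "az": 0, "claw": 4.0},
  {"tx": 0, "ty": 0, "tz": 0, "ax": 0, "ay": 0, "az": 0, "claw": 4.0},
  {"tx": 0, "ty": 0, "tz": 0, "ax": 0, "ay": 0, "az": 0, "claw": 4.0},
  {"tx": 0, "ty": 0, "tz": 0, "ax": 0, "ay": 0, "az": 0, "claw": 4.0},
  {"tx": 0, "ty": 0, "tz": 0, "ax": 0, "ay": 0, "az": 0, "claw": 4.0},
  {"tx": 0, "ty": 0, "tz": 0, "ax": 0, "ay": 0, "az": 0, "claw": 4.0},
  {"tx": 0, "ty": 0, "tz": 0, "ax": 0, "ay": 0, "az": 0, "claw": 4.0},
  {"tx": 0, "ty": 0, "tz": 0, "ax": 0, "ay": 0, "az": 0, "claw": 4.0},
])

```text
time_s: 14.77
tcp_pos: [0.5123, 0.2389, 0.0045]
ee_rot: [[0.996, 0.086, 0.0], [0.086, -0.996, 0.0], [0.0, -0.0, -1.0]]
wrist_force: [0.4, 0.8, -0.0]
gripper_width: 0.572
gripper_force: 30.0
```

drive_tool([
  {"tx": 0, "ty": 0, "tz": 0, "ax": 0, "ay": 0, "az": 0, "claw": 4.0},
  {"tx": 0, "ty": 0, "tz": 0, "ax": 0, "ay": 0, "az": 0, "claw": 4.0},
])

```text
time_s: 14.93
tcp_pos: [0.5123, 0.2389, 0.0045]
ee_rot: [[0.996, 0.086, 0.0], [0.086, -0.996, 0.0], [0.0, -0.0, -1.0]]
wrist_force: [-0.5, 1.4, -0.5]
gripper_width: 0.574
gripper_force: 30.0
```

drive_tool([
  {"tx": 0, "ty": 0, "tz": -2, "ax": 0, "ay": 0, "az": 0, "claw": 4.0},
  {"tx": 0, "ty": 0, "tz": -3, "ax": 0, "ay": 0, "az": 0, "claw": 4.0},
  {"tx": 0, "ty": 0, "tz": -3, "ax": 0, "ay": 0, "az": 0, "claw": 4.0},
  {"tx": 0, "ty": 0, "tz": -3, "ax": 0, "ay": 0, "az": 0, "claw": 4.0},
  {"tx": 0, "ty": 0, "tz": -3, "ax": 0, "ay": 0, "az": 0, "claw": 4.0},
  {"tx": 0, "ty": 0, "tz": 0, "ax": 0, "ay": 0, "az": 0, "claw": 4.0},
  {"tx": 0, "ty": 0, "tz": 0, "ax": 0, "ay": 0, "az": 0, "claw": 4.0},
])

```text
time_s: 15.52
tcp_pos: [0.5123, 0.2389, 0.1456]
ee_rot: [[0.996, 0.086, 0.002], [0.086, -0.996, 0.002], [0.002, -0.002, -1.0]]
wrist_force: [-0.3, -0.8, -3.9]
gripper_width: 0.573
gripper_force: 30.0
```

```bash
python3 - <<'E'
from h import *
s=sense();p,d=capture('wrist');save('w7.png',p)
C=cam('wrist',{'ee_rot':np.eye(3),'tcp_pos':np.zeros(3)})
m=mask(p,'red');m[205:]=0
c=max(cv2.findContours(m,cv2.RETR_EXTERNAL,cv2.CHAIN_APPROX_NONE)[0],key=cv2.contourArea)
w=ray(c[:,0].astype(float),-.0145,C)[:,:2];w=w[w[:,1]>-.04]
o=w[(w[:,0]>w[:,0].max()-.004)]
print('end x',np.median(o[:,0]),'y',w[:,1].min(),w[:,1].max(),'slope',np.degrees(np.arctan(np.polyfit(o[:,1],o[:,0],1)[0])),w[:,0].min())
P=np.array([np.median(o[:,0])-.095,(w[:,1].max()+w[w[:,0]>.03][:,1].min())/2]);print(P)
a=np.radians(4.9);ex=np.array([np.cos(a),np.sin(a)]);ey=np.array([-ex[1],ex[0]])
go(np.r_[np.array([.5115,-.021])-P[0]*ex+P[1]*ey,.15],4.9)
E
```

```text
end x 0.04905937377685019 y -0.024845469678136323 0.025574092910401292 slope -0.09304416691466588 0.020825820730529986
[-0.04594063  0.00038815]
t 15.57 tcp [0.5112 0.2381 0.1437] yaw 4.89 | shift before turn [ 2.42 25.78 -0.63] az -0.0002 shift after turn [ 2.41 25.78 -0.63] tilt cols z [-2.e-03 -3.e-04 -1.e+00]
```

View pics/w7.png

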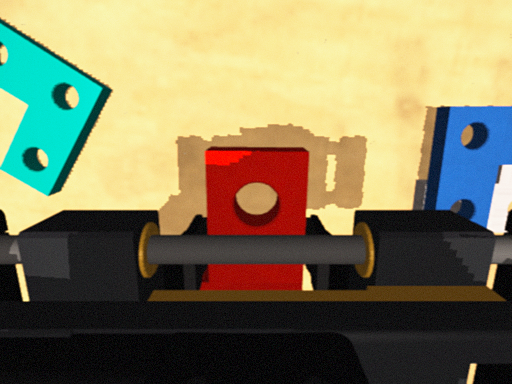

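Red is held by its x arm, with the arm end at row 148 and cols 207–307, square to the tool. I'll carry it over the pile.

drive_tool([
  {"tx": 0.34, "ty": 3.67, "tz": 0, "ax": 0, "ay": 0, "az": 0, "claw": 4.0},
  {"tx": 0.34, "ty": 3.67, "tz": 0, "ax": 0, "ay": 0, "az": 0, "claw": 4.0},
  {"tx": 0.34, "ty": 3.67, "tz": 0, "ax": 0, "ay": 0, "az": 0, "claw": 4.0},
  {"tx": 0.34, "ty": 3.67, "tz": 0, "ax": 0, "ay": 0, "az": 0, "claw": 4.0},
  {"tx": 0.34, "ty": 3.67, "tz": 0, "ax": 0, "ay": 0, "az": 0, "claw": 4.0},
  {"tx": 0.34, "ty": 3.67, "tz": 0, "ax": 0, "ay": 0, "az": 0, "claw": 4.0},
  {"tx": 0.34, "ty": 3.67, "tz": 0, "ax": 0, "ay": 0, "az": 0, "claw": 4.0},
  {"tx": 0, "ty": 0, "tz": 0, "ax": 0, "ay": 0, "az": 0, "claw": 4.0},
  {"tx": 0, "ty": 0, "tz": 0, "ax": 0, "ay": 0, "az": 0, "claw": 4.0},
  {"tx": 0, "ty": 0, "tz": 0, "ax": 0, "ay": 0, "az": 0, "claw": 4.0},
])

```text
time_s: 16.4
tcp_pos: [0.5567, -0.0156, 0.1423]
ee_rot: [[0.996, 0.085, -0.004], [0.085, -0.996, -0.0], [-0.004, 0.0, -1.0]]
wrist_force: [-0.2, 0.8, -3.1]
gripper_width: 0.572
gripper_force: 30.0
```

```bash
python3 - <<'E'
from h import *
a=np.radians(4.9);ex=np.array([np.cos(a),np.sin(a)]);ey=np.array([-ex[1],ex[0]])
go(np.r_[np.array([.5115,-.021])+.0459*ex+.0004*ey,.0445],4.9)
E
```

```text
t 16.4 tcp [ 0.5567 -0.0156  0.1423] yaw 4.87 | shift before turn [0.08 0.11 9.78] az -0.0006 shift after turn [0.04 0.11 9.78] tilt cols z [-4.3e-03 -5.0e-04 -1.0e+00]
```

drive_tool([
  {"tx": 0, "ty": 0.1, "tz": 2.5, "ax": 0, "ay": 0, "az": 0, "claw": 4.0},
  {"tx": 0, "ty": 0, "tz": 2.5, "ax": 0, "ay": 0, "az": 0, "claw": 4.0},
  {"tx": 0, "ty": 0, "tz": 1.8, "ax": 0, "ay": 0, "az": 0, "claw": 4.0},
  {"tx": 0, "ty": 0, "tz": 1.2, "ax": 0, "ay": 0, "az": 0, "claw": 4.0},
  {"tx": 0, "ty": 0, "tz": 0.7, "ax": 0, "ay": 0, "az": 0, "claw": 4.0},
  {"tx": 0, "ty": 0, "tz": 0.4, "ax": 0, "ay": 0, "az": 0, "claw": 4.0},
  {"tx": 0, "ty": 0, "tz": 0.2, "ax": 0, "ay": 0, "az": 0, "claw": 4.0},
  {"tx": 0, "ty": 0, "tz": 0, "ax": 0, "ay": 0, "az": 0, "claw": 4.0},
  {"tx": 0, "ty": 0, "tz": 0, "ax": 0, "ay": 0, "az": 0, "claw": 4.0},
  {"tx": 0, "ty": 0, "tz": 0, "ax": 0, "ay": 0, "az": 0, "claw": 4.0},
])

```text
time_s: 17.23
tcp_pos: [0.5587, -0.016, 0.0523]
ee_rot: [[0.996, 0.086, 0.002], [0.086, -0.996, 0.0], [0.002, -0.0, -1.0]]
wrist_force: [0.4, 0.3, -3.0]
gripper_width: 0.575
gripper_force: 30.0
```

drive_tool([
  {"tx": -0.1, "ty": 0, "tz": 0.3, "ax": 0, "ay": 0, "az": 0, "claw": 4.0},
  {"tx": 0, "ty": 0, "tz": 0.2, "ax": 0, "ay": 0, "az": 0, "claw": 4.0},
  {"tx": 0, "ty": 0, "tz": 0.15, "ax": 0, "ay": 0, "az": 0, "claw": 4.0},
  {"tx": 0, "ty": 0, "tz": 0.07, "ax": 0, "ay": 0, "az": 0, "claw": 4.0},
  {"tx": 0, "ty": 0, "tz": 0, "ax": 0, "ay": 0, "az": 0, "claw": 4.0},
  {"tx": 0, "ty": 0, "tz": 0, "ax": 0, "ay": 0, "az": 0, "claw": 4.0},
  {"tx": 0, "ty": 0, "tz": 0, "ax": 0, "ay": 0, "az": 0, "claw": 4.0},
])

```text
time_s: 17.82
tcp_pos: [0.557, -0.0164, 0.0445]
ee_rot: [[0.996, 0.086, -0.0], [0.086, -0.996, -0.0], [-0.0, 0.0, -1.0]]
wrist_force: [-1.6, 0.7, 1.9]
gripper_width: 0.573
gripper_force: 30.0
```

drive_tool([
  {"tx": 0, "ty": 0, "tz": 0, "ax": 0, "ay": 0, "az": 0, "claw": 6.2},
  {"tx": 0, "ty": 0, "tz": 0, "ax": 0, "ay": 0, "az": 0, "claw": 7.5},
  {"tx": 0, "ty": 0, "tz": 0, "ax": 0, "ay": 0, "az": 0, "claw": 7.5},
  {"tx": 0, "ty": 0, "tz": 0, "ax": 0, "ay": 0, "az": 0, "claw": 7.5},
  {"tx": 0, "ty": 0, "tz": 0, "ax": 0, "ay": 0, "az": 0, "claw": 7.5},
  {"tx": 0, "ty": 0, "tz": 0, "ax": 0, "ay": 0, "az": 0, "claw": 7.5},
])

```text
time_s: 18.32
tcp_pos: [0.5572, -0.0163, 0.0442]
ee_rot: [[0.996, 0.086, 0.0], [0.086, -0.996, -0.0], [0.0, 0.0, -1.0]]
wrist_force: [1.0, -0.2, 0.0]
gripper_width: 0.85
gripper_force: 0.0
```

drive_tool([
  {"tx": 0, "ty": 0, "tz": -1, "ax": 0, "ay": 0, "az": 0, "claw": 8.0},
  {"tx": 0, "ty": 0, "tz": -2, "ax": 0, "ay": 0, "az": 0, "claw": 8.0},
  {"tx": 0, "ty": 0, "tz": -3, "ax": 0, "ay": 0, "az": 0, "claw": 8.0},
  {"tx": -2, "ty": 0, "tz": -3, "ax": 0, "ay": 0, "az": 0, "claw": 8.0},
  {"tx": -2.5, "ty": 0, "tz": -3, "ax": 0, "ay": 0, "az": 0, "claw": 8.0},
  {"tx": -2.5, "ty": 0, "tz": -3, "ax": 0, "ay": 0, "az": 0, "claw": 8.0},
  {"tx": -2.5, "ty": 0, "tz": -3, "ax": 0, "ay": 0, "az": 0, "claw": 8.0},
  {"tx": -1.5, "ty": 0, "tz": -2, "ax": 0, "ay": 0, "az": 0, "claw": 8.0},
  {"tx": 0, "ty": 0, "tz": 0, "ax": 0, "ay": 0, "az": 0, "claw": 8.0},
  {"tx": 0, "ty": 0, "tz": 0, "ax": 0, "ay": 0, "az": 0, "claw": 8.0},
])

```text
time_s: 19.15
tcp_pos: [0.4476, -0.0256, 0.2464]
ee_rot: [[0.996, 0.086, 0.005], [0.086, -0.996, 0.002], [0.005, -0.001, -1.0]]
wrist_force: [-0.2, 0.0, 0.1]
gripper_width: 0.919
gripper_force: 0.0
```

```bash
python3 - <<'E'
from h import *
s=sense();p,d=capture('wrist');save('w8.png',p);C=cam('wrist',s);p[210:]=0
ell(p,'red',(160,0,420,384),C,.06);print(s['tcp_pos'],s['joint_velocities'])
q,_=capture('top');print(cam('top') and '');ell(q,'red',(235,140,310,205),cam('top'),.06)
E
```

```text
red P [ 0.5101 -0.0206] size [119.2 119.8] xang 4.8 notch [ 2.  1.  1. 70.] ctr [0.5421 0.0172]
[ 0.44759546 -0.02562466  0.24642402] [-0.11657971  3.64970187 -1.27509269 -0.6637157   0.60268739  0.08220538]

red P [0.621  0.0281] size [24.2 42. ] xang -172.4 notch [ 1. 18.  1.  3.] ctr [ 0.5909 -0.0112]
```

View pics/w8.png

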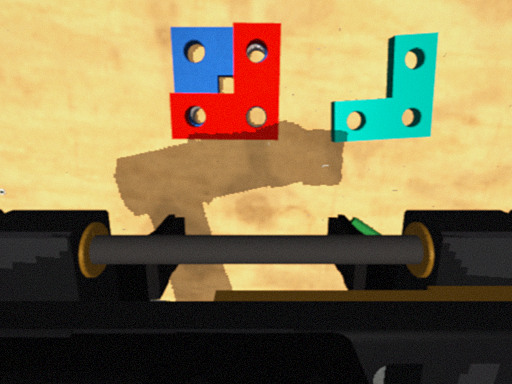

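The pile at (225,82) is square, with red on blue and centres within 2 mm, and the gripper is clear of it. I'm handing in.

```bash
python3 -c "from station import finish_job; print(finish_job())"
```

```text
the job is handed in; nothing more can be done
None
```

The blue square is on the grey and the red on the blue, each turned a half turn, with centres lined up within about 2 mm by the wrist camera; I handed the job in at about 19 s, with no verdict returned.

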